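# Free the gap tweezers from the mandrel post and hold them at the mark

## Task

The voicing tweezers are kept on the mandrel post under a wound ring: slide the ring up off the post and set it down, without dropping it, standing flat in the wooden tray. Then squeeze the sprung tweezers to their 16 mm tip-gap mark, never pinching the tips together, lift them clear above the top of the post and finish holding them there, with the gap steady at the mark. Leave the funnel, fipple head, plug and collar where they stand.

Things in the scene. Friction and masses are not known exactly. Their poses are not given: they have to be found in the camera images.
- stand: Fixed wooden stand. Origin on the counter under its upright steel post, x towards the tweezers' tips. Base board 64 mm wide, x -38 to 162 mm, 10 mm thick. A 28 mm round pillar carries the tweezers' eye at 45 mm height; the 10 mm post rises from it to 95 mm. A cross rest (84 mm along y) at x = 138 mm carries the arms at 45 mm. Between them only the base board: fingers have room.
- ring: Wound bobbin ring, copper wire on a pale wooden core, 40 mm outside diameter, 30 mm tall, bore 14 mm, 60 g (varies). Origin at the centre of its underside, z along its bore. At the start it is threaded on the post and stands on the tweezers' eye, underside 57 mm above the counter; the post sticks out 8 mm above it.
- tweezers: Loose steel tweezers, 60 g (varies), on edge; arms 12 mm high, 3 mm thick. Origin: centre of the underside of the eye (24 mm outside, 16 mm hole, 12 mm high) round the post; x from the eye midway between the open arms to the tips 150 mm off, z up, y across: the squeezing direction. The -y arm is rigid with the eye, the +y arm is sprung and swings about the eye's axis.
- tweezers_grip (a point): Midway between the free arms' straight grooved finger flats (42 mm long, on the arms' outsides), 87 mm along x, at half arm height: 51 mm above the counter at first. Outside width here: 50 mm free; 36 mm, flats parallel, at the mark; each 1 mm less shuts the tips by 1.7 mm. Spring force on the flats: 2.5 N at first, 7 N at the mark.
- tip_fixed (a point): Inner face of the rigid arm's tip, at half height. The tip gap is the distance between this and tip_sprung.
- tip_sprung (a point): Inner face of the sprung arm's tip, at half height.
- mark (a point): Black line on the thin brass bar that is fixed to the rigid arm (x about 120 mm) and crosses above the sprung arm. The gap is 16 mm when the outer edge of the sprung arm is under this line.
- sprung_arm (a joint): Angle of the sprung arm in rad: 0 fully open (gap 40 mm), 0.16 at the mark (gap 16 mm), 0.25 at its stop (gap 2.5 mm).
- tray: Fixed square wooden tray, 160 x 160 mm outside, 18 mm high, walls 6 mm, its floor 6 mm above the counter. Origin at the centre of its underside, x and y along its sides.
- funnel: Bystander: narrow copper funnel, 68 mm mouth, on a wooden stand with a 110 x 90 mm base, 165 mm tall. Origin at the centre of the base's underside.
- fipple_head: Bystander: matte black fipple head standing upright, 24 mm across, 81 mm tall. Origin at the centre of its underside.
- holly_plug: Bystander: small pale turned holly plug, 24 mm across, 34 mm tall, standing. Origin at the centre of its underside.
- collar: Bystander: knurled brass collar, 33 mm across, 14 mm tall, lying flat. Origin at the centre of its underside.
Not all that is in view belongs to the job. Several things have the shape of the tweezers; the one meant has the colours described above. Several things have the shape of the ring; the one meant has the colours described above.

How it is judged:
By the outcome, as a careful person would: the job done as asked, in the order asked, and still so for the second after the job is handed in, while the arm keeps its last pose, push and grip.
It also fails if it takes over 51 s, if anything falls off the work surface, if the arm or the gripper's body presses on something with over 40 N, if the wrist force passes 120 N, or if a joint passes its speed limit or range.

## Robot

A 6-joint arm with a two-finger parallel gripper is mounted at the origin on the work surface. World frame = base frame: x ahead of the robot, y to its left, z up, the work surface at z = 0. Lengths are in m, angles in rad, forces in N, time in s.
With the tool pointing down it reaches from about 0.425 to 0.925 m from the base axis. Payload 12.5 kg.
Tool frame: the origin (TCP) lies at the very end of the fingers, on their centre line; the grasp point (between the pads) lies manip.tcp_to_grasp behind it (manip.tcp_to_grasp is the distance from the TCP to the grasp point, in m); z points along the fingers, y is the line along which they close (so a half turn about z gives the same grasp; the last joint's range is limited). The gripper opens to 85 mm and grips with 20 to 120 N. Pads are 22 mm wide; open, the fingers measure 114 mm over their backs; the gripper's body (76 mm by 85 mm) begins 54 mm behind the grasp point. The pads swing forward as they close: fully open they stand 13 mm farther back than shut.
Start: joints at [1.114, 0.491, 1.559, -0, 1.092, -0.106], TCP at [0.215, 0.587, 0.231] pointing down, gripper open.
Joint ranges: [-3.1, 3.1], [-0.84, 2.19], [0.05, 2.79], [-1.13, 4.28], [0.06, 2.93], [-2.69, 2.69]. Speed limits (rad/s): [2.22, 2.22, 2.79, 3.14, 3.14, 3.14].

## Interface

Orientations are given as a rotation vector (axis times angle).
In Python, from rig import manip gives the robot as it stands.
- The arm moves only by the tool move_arm, never from a script. Its argument "rows" is a list that holds one entry, the list of rows, each a list of 6 numbers: the shift along the tool's x, y, z scaled (see below), then the turn, a rotation vector about the tool's x, y, z scaled (see below). A call has 1 to 20 rows; each row is the pose to reach, as a shift and turn from the pose commanded when the call began, along the tool's axes at that moment; what a row does not reach only later rows make up. The controller multiplies each number of a shift by 100 mm and each number of a turn by pi/4 rad. A row lasts 1/10 s, in which the tool goes at most 50 mm and 8.59 degrees, less where a joint would pass 70% of its speed; a pose out of reach is approached as far as the arm can. A call with a number of a shift or a turn outside -1 to 1 is refused whole. A call with a gripper value outside its range is refused whole. "claw" is the gripper command: -1 is fully open, 1 is shut, values between are in proportion, set as the call begins (left out, the last holds). The fingers move at their own pace and stop on an object; "squeeze" is the grip in N (left out, the last holds). Time passes only in rows, so rows that repeat a pose let the fingers close. It gives the time, the measured TCP pose, the force, the opening and the grip force at its end, in the units of the state.
- manip.state(): the state, without advancing time (a new reading comes with each control period).
- manip.get_image(name): name is "side" or "top"; returns (picture, depth): 420x560x3 uint8, red, green, blue; 420x560 float32, m along the optical axis (not along the pixel's ray), 0 where there is no reading.
- manip.get_calibration(name): a dict with "intrinsics" (3x3 intrinsics, pixels), "view" (4x4, takes a point from world to camera coordinates). Camera axes: x right, y down, z forward; pixel columns grow to the right and rows downward; lengths in m; the calibration is good to about 2 mm. A picture is of the moment at which its call begins. get_calibration takes no time and is no camera call.
- manip.finish_job(): hands the job in; it is judged then, once.
Trained networks look in the newest picture that a camera, given by its name, has taken for a name from the list of things; names that differ only in an ending like _2 or _b are one class to them, and where a whole thing is asked for, a point or a joint stands for the part that bears it (a point fixed in the world has none). Each returns a list of dicts, best first, with "conf" (0 to 1); they miss things now and then, are a little off and sometimes report something else, mostly with a low value. They report only what shows in the picture. A call takes as long as a camera call. They do not tell look-alikes from the thing itself.
- manip.boxes_of(camera, name): "location" ([x, y, z] in m, in world coordinates, good to about 4 mm: the middle of the surface that is visible of it).
- manip.regions_of(camera, name): "region" (420x560 bool, what is visible of it).
The state is a dict: "t": time; "joint_pos": joint angles; "joint_velocities": joint speeds; "joint_efforts": joint torques, N m; "eef_pos": TCP position; "orientation": TCP orientation; "contact_force": force on the tool from outside, world axes, zero at the start; "wrist_torque": the same for the moment, N m; "opening": finger opening in m; "grip_force": force on a finger pad.
Only numpy, scipy, OpenCV 4.12 (cv2) and the standard library are available. Lean on these libraries where they do the work, as an engineer would, in place of code of your own. Each camera call takes 0.05 s, during which the arm holds its last target. There are 200 camera calls.

## Working session

There is one attempt and no reset: what is moved stays moved. The work goes in short steps, Python scripts to look and compute and a tool call to move; the robot and the scene stay as the last step left them, time stands still between calls to the robot, and variables do not carry over. Pictures are saved under pics/ and viewed, at most 10 in all, crops included, and the job is handed in when it is done.

Besides the shell and the picture viewer there is one more tool, called after "Emit:" by a JSON object that holds its "method" and its "body". move_arm: Moves the arm, as the interface text tells. Its arguments: {"type":"object","properties":{"rows":{"type":"array","items":{"type":"array","items":{"type":"array","items":{"type":"number"}}}},"claw":{"type":"number"},"squeeze":{"type":"number"}},"required":["rows"]}

```bash
ls; mkdir -p pics; cat > h.py <<'E'
import numpy as np, cv2
from rig import manip
from scipy.spatial.transform import Rotation as R
def shot(n):
    im,d=manip.get_image(n); return im,d
def save(im,f,crop=None,s=1):
    if crop: r0,r1,c0,c1=crop; im=im[r0:r1,c0:c1]
    im=cv2.resize(im,None,fx=s,fy=s,interpolation=cv2.INTER_CUBIC)
    cv2.imwrite('pics/'+f,im[:,:,::-1])
def world(n,d):
    c=manip.get_calibration(n);K=np.array(c['intrinsics']);V=np.array(c['view'])
    v,u=np.mgrid[:d.shape[0],:d.shape[1]]
    P=np.stack([(u-K[0,2])/K[0,0]*d,(v-K[1,2])/K[1,1]*d,d,np.ones_like(d)],-1)
    return (P@np.linalg.inv(V).T)[...,:3]
def pix(n,p):
    c=manip.get_calibration(n);q=np.array(c['view'])@np.append(p,1);q=np.array(c['intrinsics'])@q[:3];return q[:2]/q[2]
E
python3 - <<'E'
from h import *
a,_=shot('top');b,_=shot('side')
save(a,'top0.png');save(b,'side0.png')
for n in ['ring','tweezers','stand','tray','funnel','fipple_head','holly_plug','collar']:
    for c in ['top','side']:
        print(n,c,[(round(o['conf'],2),np.round(o['location'],3).tolist(),pix(c,o['location']).round().tolist()) for o in manip.boxes_of(c,n)])
s=manip.state();print(s,manip.tcp_to_grasp)
E
```

```text
pics
ring top [(0.62, [0.413, 0.057, 0.027], [223.0, 226.0]), (0.49, [0.467, 0.148, 0.088], [189.0, 206.0])]
ring side [(0.63, [0.465, 0.162, 0.088], [279.0, 279.0]), (0.23, [0.53, 0.209, 0.052], [245.0, 302.0])]
tweezers top [(0.7, [0.284, 0.223, 0.012], [166.0, 267.0]), (0.64, [0.555, 0.188, 0.062], [179.0, 176.0])]
tweezers side [(0.67, [0.279, 0.225, 0.012], [362.0, 338.0]), (0.61, [0.548, 0.191, 0.054], [238.0, 293.0]), (0.57, [0.748, -0.112, 0.02], [196.0, 199.0])]
stand top [(0.96, [0.53, 0.173, 0.011], [187.0, 186.0]), (0.46, [0.54, 0.208, 0.061], [171.0, 181.0])]
stand side [(0.77, [0.522, 0.185, 0.007], [252.0, 306.0])]
tray top [(0.67, [0.553, 0.192, 0.054], [178.0, 177.0]), (0.58, [0.511, -0.15, 0.008], [293.0, 196.0])]
tray side [(0.89, [0.511, -0.149, 0.005], [285.0, 204.0]), (0.73, [0.541, 0.187, 0.052], [242.0, 293.0])]
funnel top [(0.8, [0.595, -0.46, 0.018], [395.0, 172.0]), (0.39, [0.529, 0.179, 0.01], [185.0, 187.0])]
funnel side [(0.66, [0.597, -0.454, 0.017], [276.0, 132.0]), (0.46, [0.546, 0.192, 0.051], [240.0, 295.0])]
fipple_head top [(0.59, [0.766, -0.035, 
[... 298 characters left out ...]
 0.9, 'joint_pos': array([ 1.11436512e+00,  4.90891407e-01,  1.55887450e+00,  4.40462002e-05,
        1.09169005e+00, -1.05598475e-01]), 'joint_velocities': array([-0.0004563 ,  0.00026884,  0.00035483,  0.00024213,  0.00120279,
       -0.00022552]), 'joint_efforts': array([ 1.97641610e-03, -6.18260407e+01, -2.61840177e+01, -8.05687864e-05,
        3.08465360e-04,  6.36991285e-05]), 'eef_pos': array([0.21478223, 0.58696922, 0.23134108]), 'orientation': array([5.48296209e-01, 3.09337573e+00, 2.23327860e-04]), 'contact_force': array([ 0.70782971, -0.05419513,  0.62199155]), 'wrist_torque': array([-0.00075685, -0.02887742, -0.02371298]), 'grip_force': 0.0, 'opening': 0.08499187698888709} 0.0187
```

View pics/top0.png

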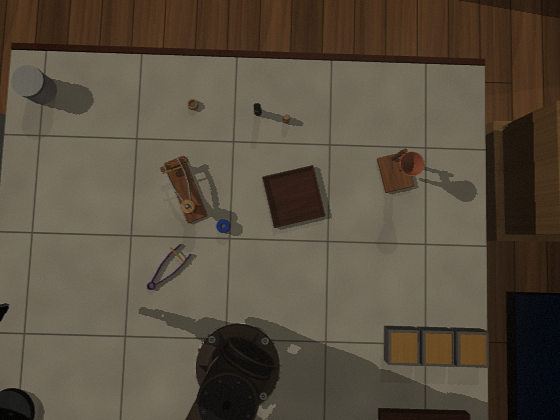

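View pics/side0.png

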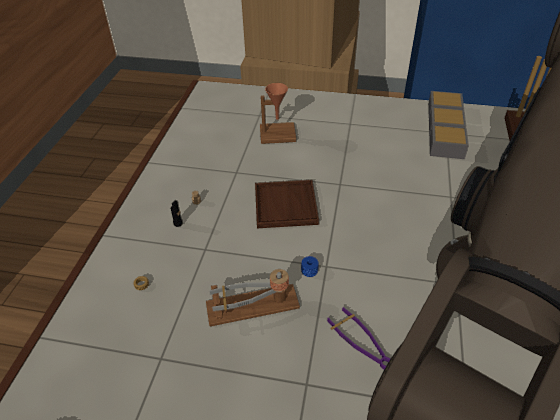

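Top view: the copper/pale ring on the stand's post is at (189,206), and the blue ring at (223,226) is a look-alike. The steel tweezers lie on the stand at about (178,178), and the purple pair at (166,267) is a look-alike. The tray is at (295,196). The copper ring and steel tweezers on the stand fit the description, so I'll crop and measure them.

```bash
python3 - <<'E'
from h import *
a,d=shot('top');b,e=shot('side')
t=cv2.resize(a[145:235,145:235],(390,390),interpolation=cv2.INTER_CUBIC);s=cv2.resize(b[250:340,195:315],(400,300),interpolation=cv2.INTER_CUBIC)
c=np.zeros((390,790,3),np.uint8);c[:,:390]=t;c[:300,390:]=s;save(c,'crop1.png')
for n,dd in [('top',d),('side',e)]:
    P=world(n,dd).reshape(-1,3);ok=(dd.ravel()>0)&(np.hypot(P[:,0]-.53,P[:,1]-.18)<.15)
    Q=P[ok]
    base=Q[(Q[:,2]>.005)&(Q[:,2]<.014)]
    print(n,'base',len(base),cv2.minAreaRect((base[:,:2]*1000).astype(np.float32)))
    r=Q[(Q[:,2]>.080)&(Q[:,2]<.0905)]; print('ring top',len(r),np.median(r,0),cv2.minEnclosingCircle((r[:,:2]*1000).astype(np.float32)))
    r=Q[(Q[:,2]>.0905)]; print('post top',r.round(4).tolist()[:12])
    ar=Q[(Q[:,2]>.049)&(Q[:,2]<.066)]
    print('arms',len(ar), np.median(ar,0)); np.save(n+'_arms.npy',ar)
    T=P[(dd.ravel()>0)&(np.abs(P[:,0]-.51)<.13)&(np.abs(P[:,1]+.15)<.13)&(P[:,2]>.013)&(P[:,2]<.025)]
    print('tray',len(T),cv2.minAreaRect((T[:,:2]*1000).astype(np.float32)))
E
```

```text
top base 1090 ((527.6610107421875, 180.0595245361328), (287.69964599609375, 279.9422912597656), 59.285423278808594)
ring top 133 [0.46564179 0.15301565 0.08717853] ((466.1502990722656, 152.68203735351562), 20.138940811157227)
post top [[0.4822, 0.1563, 0.0919], [0.4825, 0.1509, 0.0907], [0.4763, 0.1677, 0.0907], [0.4766, 0.1502, 0.0929], [0.4739, 0.1504, 0.0914], [0.4712, 0.1475, 0.091], [0.4678, 0.155, 0.0948], [0.4677, 0.1517, 0.0972], [0.4682, 0.1501, 0.0911], [0.4685, 0.1417, 0.0909], [0.4649, 0.1548, 0.0951], [0.4652, 0.1524, 0.0929]]
arms 186 [0.55444746 0.19151092 0.05750474]
tray 413 ((511.04913330078125, -152.32174682617188), (160.2711181640625, 159.94363403320312), 14.852387428283691)
side base 1703 ((528.1058959960938, 178.65078735351562), (290.4552307128906, 261.56793212890625), 87.90547943115234)
ring top 228 [0.46492549 0.15856194 0.08724715] ((465.3065490722656, 154.50213623046875), 20.762495040893555)
post top [[0.4737, 0.1396, 0.0906], [0.4773, 0.1432, 0.0908], [0.4741, 0.148, 0.0905], [0.4688, 0.1523, 0.097], [0.4672, 0.1497, 0.0942], [0.465, 0.1499, 0.0949], [0.4706, 0.1541, 0.0955], [0.4683, 0.1548, 0.0969], [0.4661, 0.1549, 0.0975], [0.4646, 0.1523, 0.0946], [0.4623, 0.1529, 0.0959], [0.4698, 0.1582, 0.0974]]
arms 535 [0.54024289 0.18665906 0.0562873 ]
tray 522 ((510.9091796875, -150.79434204101562), (160.10768127441406, 168.59812927246094), 14.932966232299805)
```

View pics/crop1.png

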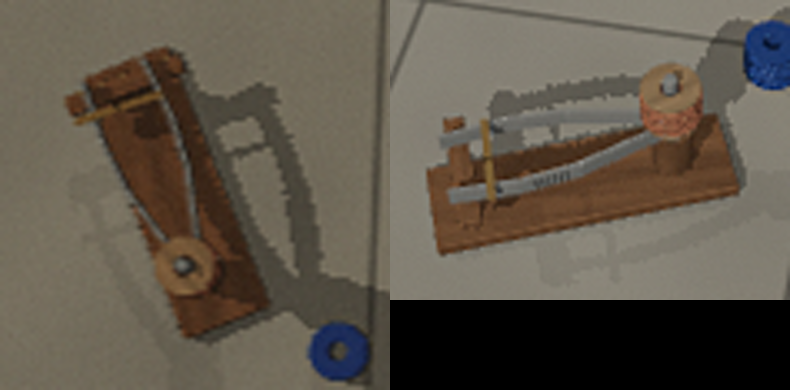

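Confirmed: the copper-wound ring with the pale core sits on the post, crop (185,265) left and (670,100) right, and the steel tweezers are under it. The brass bar overhangs the left arm, so that is the sprung +y arm, as described. Next I'll measure the yaw.

```bash
python3 - <<'E'
from h import *
for n in ['top','side']:
    a,d=shot(n);P=world(n,d)
    m=[o for o in manip.regions_of(n,'stand') if o['conf']>.4][0]['region']
    k=m&(d>0)&(np.abs(P[...,2]-.0095)<.004)
    k=cv2.morphologyEx(k.astype(np.uint8),cv2.MORPH_OPEN,np.ones((2,2)))>0
    B=P[k];print(n,'base',len(B),cv2.minAreaRect((B[:,:2]*1000).astype(np.float32)))
    # project mask pixels on z=.01 would bias; arms: steel pixels grey, z .047-.066
    hsv=cv2.cvtColor(a,cv2.COLOR_RGB2HSV)
    k=(d>0)&(np.abs(P[...,2]-.055)<.009)&(np.hypot(P[...,0]-.53,P[...,1]-.18)<.14)&(hsv[...,1]<70)
    A=P[k][:,:2]-[.467,.153]
    for th in np.radians([22]):
        c,s=np.cos(th),np.sin(th); L=A@np.array([[c,-s],[s,c]])
        for lo in range(20,160,14):
            q=L[(L[:,0]*1000>=lo)&(L[:,0]*1000<lo+14),1]*1000
            print(lo+7,'+',q[q>0].mean().round(1) if (q>0).any() else '-',(q>0).sum(),'-',q[q<=0].mean().round(1) if (q<=0).any() else '-',(q<=0).sum())
E
```

```text
top base 672 ((458.9655456542969, 97.60253143310547), (393.73602294921875, 140.4742431640625), 52.79441833496094)
27 + 13.8 4 - -10.7 5
41 + 17.9 4 - -12.9 4
55 + 22.0 4 - -16.0 7
69 + 26.3 7 - -18.3 6
83 + 28.3 7 - -18.6 5
97 + 30.0 6 - -19.4 7
111 + 30.1 5 - -18.9 4
125 + 29.6 3 - -16.4 4
139 + 30.0 5 - -15.8 4
153 + - 0 - - 0Traceback (most recent call last):
  File "<stdin>", line 4, in <module>
IndexError: list index out of range
```

```bash
cat >> h.py <<'E'
def plan(pos,yaw_deg=None):
    s=manip.state();Rm=R.from_rotvec(s['orientation']);p=s['eef_pos']
    d=Rm.inv().apply(np.array(pos)-p)
    out=(d/.1).round(3).tolist()
    if yaw_deg is not None:
        best=None
        for k in (0,180):
            y=np.radians(yaw_deg+k);yv=np.array([np.cos(y),np.sin(y),0]);z=np.array([0,0,-1]);
            T=R.from_matrix(np.stack([np.cross(yv,z),yv,z],1));r=(Rm.inv()*T).as_rotvec()
            if best is None or np.linalg.norm(r)<np.linalg.norm(best): best=r
        out+=(best/(np.pi/4)).round(3).tolist()
    print('t',round(s['t'],2),'p',p.round(4),'open',s['opening'],'grip',s['grip_force'],'F',np.round(s['contact_force'],1)); print(out)
E
python3 -c "
from h import *
plan([.466,.1535,.16],114.9)"
```

```text
t 1.2 p [0.2148 0.587  0.2313] open 0.08562526729652199 grip 0.0 F [ 0.1 -0.4  0. ]
[-3.849, -3.207, 0.713, 0.0, 0.0, -1.0]
```

Emit:
{"method": "move_arm", "body": {"rows": [[[-0.32,-0.27,0,0,0,0],[-0.64,-0.53,0,0,0,0],[-0.96,-0.8,0,0,0,0]]], "claw": -1}}

```text
t: 1.5
eef_pos: [0.2778, 0.4777, 0.2312]
orientation: [0.547, 3.094, 0.0]
contact_force: [0.5, 0.5, -0.4]
opening: 0.0854
grip_force: 0.0
```

Emit:
{"method": "move_arm", "body": {"rows": [[[-0.32,-0.27,0,0,0,0],[-0.64,-0.53,0,0,0,0],[-0.96,-0.8,0,0,0,0]]]}}

```text
t: 1.8
eef_pos: [0.3407, 0.3693, 0.2315]
orientation: [0.548, 3.093, 0.001]
contact_force: [0.9, 0.5, 0.3]
opening: 0.0859
grip_force: 0.0
```

Emit:
{"method": "move_arm", "body": {"rows": [[[-0.32,-0.27,0,0,0,0],[-0.64,-0.53,0,0,0,0],[-0.96,-0.8,0,0,0,0]]]}}

```text
t: 2.1
eef_pos: [0.4034, 0.2611, 0.2315]
orientation: [0.548, 3.093, 0.001]
contact_force: [0.5, 0.3, -0.1]
opening: 0.0856
grip_force: 0.0
```

Emit:
{"method": "move_arm", "body": {"rows": [[[-0.3,-0.25,0.2,0,0,-0.15],[-0.6,-0.5,0.4,0,0,-0.33],[-0.96,-0.8,0.6,0,0,-0.5],[-0.96,-0.8,0.6,0,0,-0.67],[-0.96,-0.8,0.6,0,0,-0.84],[-0.96,-0.8,0.6,0,0,-1],[-0.96,-0.8,0.6,0,0,-1],[-0.96,-0.8,0.6,0,0,-1]]]}}

```text
t: 2.9
eef_pos: [0.4654, 0.1546, 0.1714]
orientation: [-0.672, 3.069, 0.0]
contact_force: [0.7, -0.0, -0.9]
opening: 0.0854
grip_force: 0.0
```

```bash
python3 -c "
from h import *
plan([.466,.1535,.115],114.9)
a,d=shot('top');b,e=shot('side')
t=cv2.resize(a[145:235,145:235],(390,390),interpolation=cv2.INTER_CUBIC);s=cv2.resize(b[190:340,195:345],(390,390),interpolation=cv2.INTER_CUBIC)
save(np.hstack([t,s]),'app.png')"
```

```text
t 2.9 p [0.4654 0.1546 0.1714] open 0.08538217852130238 grip 0.0 F [ 0.7 -0.  -0.9]
[-0.0, -0.012, 0.564, 0.0, 0.0, -0.005]
```

View pics/app.png

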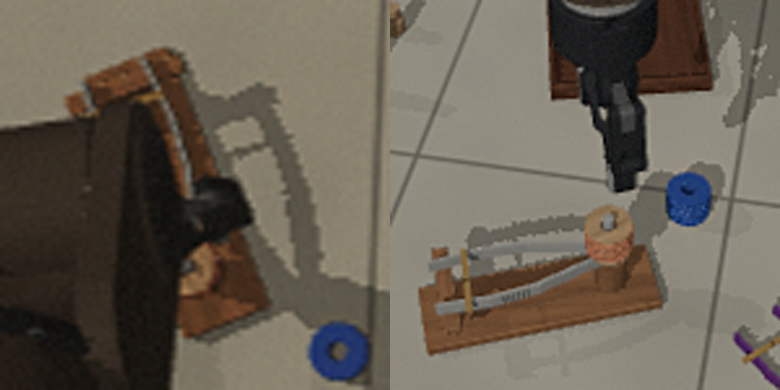

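The gripper stands above the ring, right crop (610,225), and the blue ring is well clear. I'll descend and close gently.

Emit:
{"method": "move_arm", "body": {"rows": [[[0,-0.01,0.3,0,0,0],[0,-0.01,0.6,0,0,0],[0,-0.01,0.9,0,0,0]]]}}

```text
t: 3.3
eef_pos: [0.4659, 0.1537, 0.0806]
orientation: [-0.674, 3.067, -0.0]
contact_force: [0.9, -0.1, -0.2]
opening: 0.0853
grip_force: 0.0
```

Emit:
{"method": "move_arm", "body": {"rows": [[[0,0,0.1,0,0,0],[0,0,0.2,0,0,0],[0,0,0.22,0,0,0],[0,0,0.22,0,0,0]]]}}

```text
t: 3.7
eef_pos: [0.4662, 0.1537, 0.0598]
orientation: [-0.677, 3.067, 0.0]
contact_force: [-0.7, 0.6, 0.5]
opening: 0.0854
grip_force: 0.0
```

Emit:
{"method": "move_arm", "body": {"rows": [[[0,0,0,0,0,0],[0,0,0,0,0,0],[0,0,0,0,0,0],[0,0,0,0,0,0],[0,0,0,0,0,0],[0,0,0,0,0,0],[0,0,0,0,0,0],[0,0,0,0,0,0]]], "claw": 0.3, "squeeze": 25}}

```text
t: 4.5
eef_pos: [0.466, 0.1536, 0.0599]
orientation: [-0.677, 3.067, 0.0]
contact_force: [-1.0, -0.2, 6.8]
opening: 0.0392
grip_force: 24.3
```

```bash
python3 -c "
from h import *
plan([.466,.1535,.160],114.9)
a,d=shot('top');b,e=shot('side')
save(b,'grasp.png',(220,340,195,345),4)
P=world('side',e);k=(np.hypot(P[...,0]-.466,P[...,1]-.1535)<.035)&(e>0)&(P[...,2]>.05)
print(P[k][:,2].max())"
```

```text
t 4.5 p [0.466  0.1536 0.0599] open 0.03915924747642087 grip 24.338666726835072 F [-1.  -0.2  6.8]
[0.0, -0.001, -1.001, -0.0, 0.001, 0.0]
0.4890488197052828
```

View pics/grasp.png

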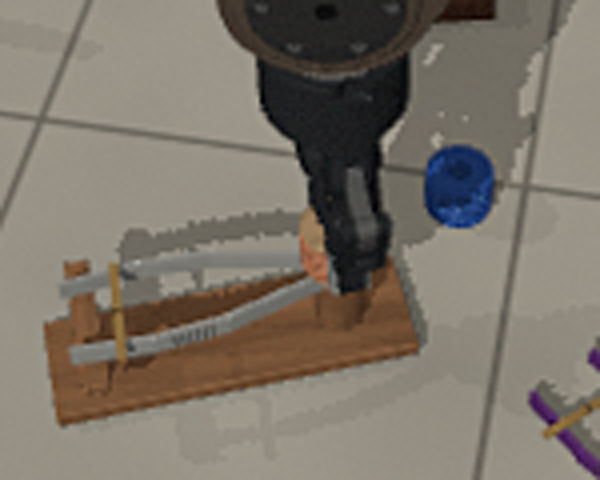

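The gripper holds the ring at about (330,245) in the crop, opening 39 mm at 24 N. I'll lift it straight up.

Emit:
{"method": "move_arm", "body": {"rows": [[[0,0,-0.05,0,0,0],[0,0,-0.15,0,0,0],[0,0,-0.3,0,0,0],[0,0,-0.45,0,0,0],[0,0,-0.6,0,0,0],[0,0,-0.8,0,0,0],[0,0,-0.8,0,0,0]]]}}

```text
t: 5.3
eef_pos: [0.4667, 0.1538, 0.1419]
orientation: [-0.676, 3.064, -0.0]
contact_force: [-0.6, 0.0, -1.1]
opening: 0.0392
grip_force: 25.3
```

```bash
python3 -c "
from h import *
plan([.511,-.152,.14],105)
for c in ['side','top']:
    shot(c);print([(round(o['conf'],2),np.round(o['location'],3)) for o in manip.boxes_of(c,'ring')],[(round(o['conf'],2),np.round(o['location'],3)) for o in manip.boxes_of(c,'tweezers')])
"
```

```text
t 5.3 p [0.4667 0.1538 0.1419] open 0.03916072632276177 grip 25.255315890535712 F [-0.6  0.  -1.1]
[0.886, -2.96, 0.018, -0.001, 0.005, 0.22]
[(0.82, array([0.414, 0.073, 0.031])), (0.54, array([ 0.746, -0.115,  0.02 ]))] [(0.95, array([0.275, 0.228, 0.01 ])), (0.74, array([0.534, 0.185, 0.057]))]
[(0.45, array([0.415, 0.056, 0.03 ]))] [(0.57, array([0.574, 0.188, 0.06 ]))]
```

Emit:
{"method": "move_arm", "body": {"rows": [[[0.06,-0.2,0,0,0,0],[0.15,-0.5,0,0,0,0],[0.25,-0.85,0,0,0,0],[0.3,-0.98,0,0,0,0]]]}}

```text
t: 6.0
eef_pos: [0.4801, 0.05, 0.1387]
orientation: [0.675, -3.068, -0.0]
contact_force: [-0.3, 0.7, -0.2]
opening: 0.0387
grip_force: 25.3
```

Emit:
{"method": "move_arm", "body": {"rows": [[[0.1,-0.33,0,0,0,0],[0.2,-0.66,0,0,0,0],[0.3,-0.99,0,0,0,0]]]}}

```text
t: 6.3
eef_pos: [0.4942, -0.0513, 0.1389]
orientation: [0.678, -3.067, -0.001]
contact_force: [0.3, 0.7, -0.4]
opening: 0.0389
grip_force: 25.3
```

Emit:
{"method": "move_arm", "body": {"rows": [[[0.1,-0.33,0,0,0,0],[0.2,-0.66,0.3,0,0,0],[0.26,-0.85,0.6,0,0,0],[0.29,-0.99,0.8,0,0,0],[0.29,-0.99,0.8,0,0,0]]]}}

```text
t: 6.8
eef_pos: [0.5088, -0.1531, 0.0566]
orientation: [0.673, -3.065, -0.004]
contact_force: [0.4, 1.6, -0.2]
opening: 0.0389
grip_force: 25.5
```

```bash
python3 -c "
from h import *
plan([.511,-.152,.009])
shot('top');b,e=shot('side')
save(b,'tray.png',(150,250,225,350),4)
P=world('side',e);c,s=np.cos(.26),np.sin(.26)
for o in manip.boxes_of('side','ring'):print(o['conf'],o['location'])
"
```

```text
t 6.8 p [ 0.5088 -0.1531  0.0566] open 0.03890585826050836 grip 25.452384090749547 F [ 0.4  1.6 -0.2]
[-0.026, -0.0, 0.476]
0.68 [0.4142, 0.0736, 0.0276]
0.53 [0.5182, -0.141, 0.0827]
```

View pics/tray.png

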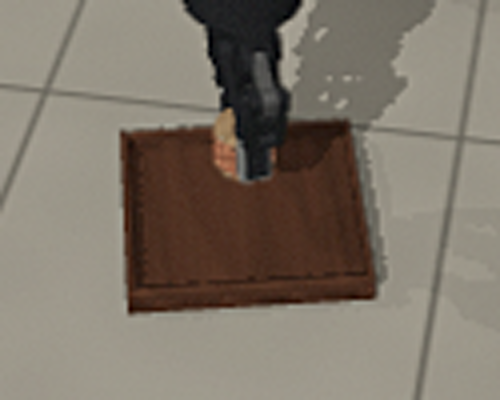

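The ring is held upright over the tray, crop (240,145). I'll lower it, with the last few millimetres under force watch.

Emit:
{"method": "move_arm", "body": {"rows": [[[0,0,0.1,0,0,0],[0,0,0.22,0,0,0],[0,0,0.34,0,0,0],[0,0,0.42,0,0,0],[0,0,0.43,0,0,0],[0,0,0.43,0,0,0]]]}}

```text
t: 7.55
eef_pos: [0.5096, -0.1523, 0.0159]
orientation: [0.677, -3.067, -0.001]
contact_force: [0.2, 0.3, -0.8]
opening: 0.0389
grip_force: 25.5
```

Emit:
{"method": "move_arm", "body": {"rows": [[[0,0,0.01,0,0,0],[0,0,0.02,0,0,0],[0,0,0.03,0,0,0],[0,0,0.03,0,0,0]]]}}

```text
t: 7.95
eef_pos: [0.5098, -0.1524, 0.0134]
orientation: [-0.677, 3.067, -0.0]
contact_force: [0.1, -0.7, -1.4]
opening: 0.0392
grip_force: 25.5
```

Emit:
{"method": "move_arm", "body": {"rows": [[[0,0,0.01,0,0,0],[0,0,0.02,0,0,0],[0,0,0.03,0,0,0],[0,0,0.03,0,0,0]]]}}

```text
t: 8.35
eef_pos: [0.5097, -0.1523, 0.0101]
orientation: [0.677, -3.068, -0.0]
contact_force: [0.3, 0.2, -0.1]
opening: 0.0386
grip_force: 25.5
```

Emit:
{"method": "move_arm", "body": {"rows": [[[0,0,0.005,0,0,0],[0,0,0.01,0,0,0],[0,0,0.015,0,0,0],[0,0,0.015,0,0,0]]]}}

```text
t: 8.75
eef_pos: [0.5098, -0.1523, 0.009]
orientation: [-0.677, 3.067, -0.0]
contact_force: [-1.6, 0.4, 2.7]
opening: 0.0388
grip_force: 25.7
```

Emit:
{"method": "move_arm", "body": {"rows": [[[0,0,0.006,0,0,0],[0,0,0.006,0,0,0]]]}}

```text
t: 8.95
eef_pos: [0.5098, -0.1524, 0.0089]
orientation: [-0.677, 3.067, -0.0]
contact_force: [-2.3, 0.6, 12.0]
opening: 0.0393
grip_force: 26.4
```

Emit:
{"method": "move_arm", "body": {"rows": [[[0,0,0,0,0,0],[0,0,0,0,0,0],[0,0,0,0,0,0],[0,0,0,0,0,0],[0,0,0,0,0,0]]], "claw": -0.3}}

```text
t: 9.45
eef_pos: [0.5097, -0.1523, 0.0081]
orientation: [0.677, -3.068, -0.0]
contact_force: [0.2, -0.9, 0.3]
opening: 0.0553
grip_force: 0.0
```

Emit:
{"method": "move_arm", "body": {"rows": [[[0,0,-0.1,0,0,0],[0,0,-0.3,0,0,0],[0,0,-0.6,0,0,0],[0,0,-0.9,0,0,0]]]}}

```text
t: 9.85
eef_pos: [0.5095, -0.1523, 0.0996]
orientation: [0.677, -3.067, -0.001]
contact_force: [-0.2, 0.1, -0.7]
opening: 0.056
grip_force: 0.0
```

```bash
python3 -c "
from h import *
plan([.546,.190,.12],114.9)
b,e=shot('side');P=world('side',e);k=(np.hypot(P[...,0]-.51,P[...,1]+.152)<.03)&(e>0)&(P[...,2]>.03)&(P[...,2]<.045)
Q=P[k];print(len(Q),np.median(Q,0))
print([(round(o['conf'],2),np.round(o['location'],3)) for o in manip.boxes_of('side','ring')])
"
```

```text
t 9.85 p [ 0.5095 -0.1523  0.0996] open 0.05595748384436369 grip 0.0 F [-0.2  0.1 -0.7]
[-1.772, 2.951, -0.203, 0.001, -0.0, -0.0]
145 [ 0.51057446 -0.14676725  0.03624629]
[(0.87, array([0.412, 0.071, 0.028])), (0.66, array([ 0.506, -0.142,  0.034]))]
```

The ring stands in the tray with its top at 36 mm, which is 6 + 30 as it must be. Next I'll go above the finger flats.

Emit:
{"method": "move_arm", "body": {"rows": [[[-0.1,0.2,-0.2,0,0,0],[-0.3,0.5,-0.4,0,0,0],[-0.5,0.8,-0.4,0,0,0],[-0.59,0.98,-0.4,0,0,0]]], "claw": -0.7}}

```text
t: 10.35
eef_pos: [0.5222, -0.0366, 0.1388]
orientation: [-0.679, 3.066, -0.0]
contact_force: [-0.4, -0.6, 0.4]
opening: 0.0724
grip_force: 0.0
```

Emit:
{"method": "move_arm", "body": {"rows": [[[-0.2,0.33,0,0,0,0],[-0.4,0.66,0,0,0,0],[-0.59,0.98,0,0,0,0]]]}}

```text
t: 10.65
eef_pos: [0.534, 0.0766, 0.1382]
orientation: [0.677, -3.068, -0.0]
contact_force: [0.8, -0.0, 0.2]
opening: 0.0725
grip_force: 0.0
```

Emit:
{"method": "move_arm", "body": {"rows": [[[-0.2,0.33,0,0,0,0],[-0.4,0.66,0,0,0,0],[-0.59,0.98,0,0,0,0],[-0.59,0.98,0,0,0,0],[-0.59,0.98,0,0,0,0]]]}}

```text
t: 11.15
eef_pos: [0.5461, 0.1893, 0.1379]
orientation: [0.68, -3.066, 0.0]
contact_force: [0.6, 0.1, 0.6]
opening: 0.0725
grip_force: 0.0
```

```bash
python3 -c "
from h import *
plan([.546,.190,.031],114.9)
b,e=shot('side');save(b,'above.png',(190,340,185,335),4)
P=world('side',e);hsv=cv2.cvtColor(b,cv2.COLOR_RGB2HSV)
k=(e>0)&(np.abs(P[...,2]-.053)<.009)&(np.hypot(P[...,0]-.53,P[...,1]-.18)<.14)&(hsv[...,1]<70)
A=P[k][:,:2]-[.546,.19];th=np.radians(24.9);c,s=np.cos(th),np.sin(th);L=A@np.array([[c,-s],[s,c]])*1000
for lo in range(-70,70,14):
  q=L[(L[:,0]>=lo)&(L[:,0]<lo+14),1];print(lo+7,q[q>0].mean().round(1),(q>0).sum(),q[q<0].mean().round(1),(q<0).sum())
"
```

```text
t 11.15 p [0.5461 0.1893 0.1379] open 0.07248934743468946 grip 0.0 F [0.6 0.1 0.6]
[-0.003, 0.006, 1.069, 0.0, -0.001, 0.002]
-63 12.2 29 -9.6 33
-49 15.8 27 -13.2 32
-35 19.8 29 -17.1 35
-21 22.8 30 -20.2 29
-7 24.6 28 -21.6 30
7 25.9 28 -23.2 29
21 26.3 31 -22.7 30
35 24.6 19 -22.0 16
49 23.8 32 -21.9 35
63 23.1 13 -19.6 14
```

View pics/above.png

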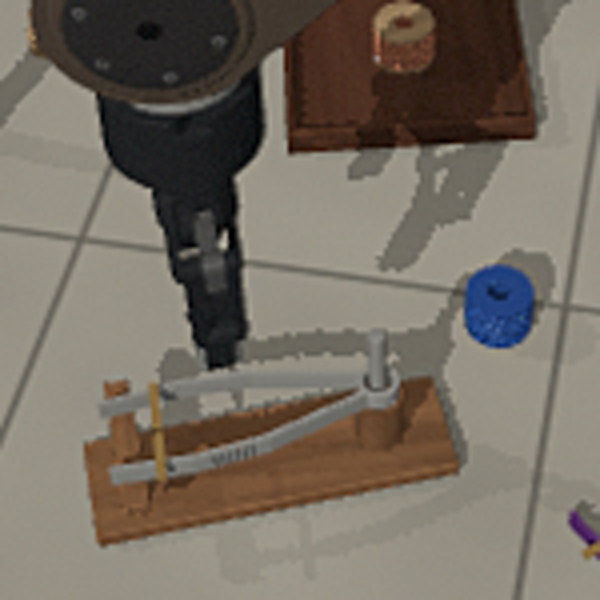

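The ring stands upright in the tray at (405,35). The tweezers' eye is free on the post at (378,385), and the grooved flats at (235,455) are under the gripper. I'll descend.

Emit:
{"method": "move_arm", "body": {"rows": [[[0,0.01,0.25,0,0,0],[0,0.01,0.5,0,0,0],[0,0.01,0.7,0,0,0],[0,0.01,0.8,0,0,0],[0,0.01,0.8,0,0,0]]]}}

```text
t: 11.7
eef_pos: [0.5457, 0.1887, 0.0573]
orientation: [0.675, -3.066, -0.0]
contact_force: [0.2, 0.4, -0.2]
opening: 0.0727
grip_force: 0.0
```

Emit:
{"method": "move_arm", "body": {"rows": [[[0,0,0.1,0,0,0],[0,0,0.2,0,0,0],[0,0,0.26,0,0,0],[0,0,0.26,0,0,0]]]}}

```text
t: 12.1
eef_pos: [0.5457, 0.1897, 0.0314]
orientation: [0.677, -3.067, -0.0]
contact_force: [-0.3, 0.1, 0.1]
opening: 0.0725
grip_force: 0.0
```

Emit:
{"method": "move_arm", "body": {"rows": [[[0,0,0,0,0,0],[0,0,0,0,0,0],[0,0,0,0,0,0],[0,0,0,0,0,0],[0,0,0,0,0,0],[0,0,0,0,0,0],[0,0,0,0,0,0]]], "claw": -0.15, "squeeze": 20}}

```text
t: 12.8
eef_pos: [0.5464, 0.1898, 0.0325]
orientation: [-0.677, 3.067, 0.0]
contact_force: [1.2, 0.8, 4.3]
opening: 0.0488
grip_force: 3.3
```

Emit:
{"method": "move_arm", "body": {"rows": [[[0,0,0,0,0,0],[0,0,0,0,0,0],[0,0,0,0,0,0],[0,0,0,0,0,0],[0,0,0,0,0,0]]], "claw": 0.0}}

```text
t: 13.3
eef_pos: [0.5466, 0.1898, 0.0327]
orientation: [-0.677, 3.066, 0.0]
contact_force: [1.1, 0.4, 7.6]
opening: 0.0426
grip_force: 7.1
```

Emit:
{"method": "move_arm", "body": {"rows": [[[0,0,0,0,0,0],[0,0,0,0,0,0],[0,0,0,0,0,0],[0,0,0,0,0,0],[0,0,0,0,0,0]]], "claw": 0.1}}

```text
t: 13.8
eef_pos: [0.5468, 0.1898, 0.0329]
orientation: [-0.677, 3.066, -0.0]
contact_force: [1.5, -1.9, 10.0]
opening: 0.0387
grip_force: 9.0
```

```bash
python3 -c "
from h import *
plan([.546,.190,.031],114.9)
b,e=shot('side');save(b,'sq.png',(240,330,200,320),5)
P=world('side',e);hsv=cv2.cvtColor(b,cv2.COLOR_RGB2HSV)
k=(e>0)&(np.abs(P[...,2]-.053)<.009)&(np.hypot(P[...,0]-.53,P[...,1]-.18)<.14)&(hsv[...,1]<70)
A=P[k][:,:2]-[.546,.19];th=np.radians(24.9);c,s=np.cos(th),np.sin(th);L=A@np.array([[c,-s],[s,c]])*1000
for lo in range(-70,70,14):
  q=L[(L[:,0]>=lo)&(L[:,0]<lo+14),1];print(lo+7,q[q>0].mean().round(1),(q>0).sum(),q[q<0].mean().round(1),(q<0).sum())
"
```

```text
t 13.8 p [0.5468 0.1898 0.0329] open 0.03871873129758754 grip 8.999028950929642 F [ 1.5 -1.9 10. ]
[0.006, 0.005, 0.019, -0.001, 0.002, -0.0]
-63 9.9 28 -8.0 24
-49 12.5 28 -10.9 34
-35 15.1 28 -14.4 32
-21 17.9 25 -16.0 13
-7 30.0 13 nan 0
7 27.7 18 -21.0 1
21 17.7 31 -17.3 26
35 15.7 18 -15.6 18
49 13.3 32 -14.9 34
63 11.7 15 -12.5 11<string>:9: RuntimeWarning: Mean of empty slice.
  ret = ret.dtype.type(ret / rcount)
```

View pics/sq.png

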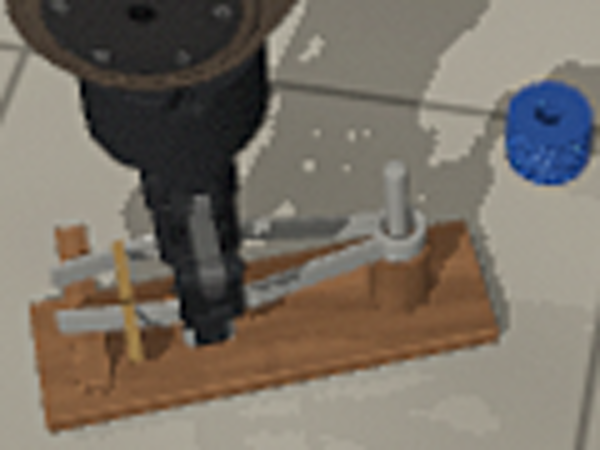

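The arms are squeezed evenly, at crop (100,270) and (100,318). The tip spacing is about 24 mm centre to centre, so the gap is about 21 mm, which matches the 38.7 mm opening. I'll close to just short of the mark, lift, and trim in the air.

Emit:
{"method": "move_arm", "body": {"rows": [[[0,0,0,0,0,0],[0,0,0,0,0,0],[0,0,0,0,0,0],[0,0,0,0,0,0],[0,0,0,0,0,0]]], "claw": 0.15}}

```text
t: 14.35
eef_pos: [0.5468, 0.1899, 0.0331]
orientation: [-0.677, 3.066, 0.0]
contact_force: [1.0, 0.1, 11.2]
opening: 0.0366
grip_force: 10.6
```

Emit:
{"method": "move_arm", "body": {"rows": [[[0,0,-0.01,0,0,0],[0,0,-0.03,0,0,0],[0,0,-0.06,0,0,0],[0,0,-0.1,0,0,0],[0,0,-0.14,0,0,0],[0,0,-0.18,0,0,0],[0,0,-0.2,0,0,0],[0,0,-0.2,0,0,0],[0,0,-0.2,0,0,0]]]}}

```text
t: 15.25
eef_pos: [0.546, 0.1897, 0.0522]
orientation: [-0.677, 3.068, 0.0]
contact_force: [0.2, -0.3, -1.2]
opening: 0.0369
grip_force: 6.6
```

```bash
cat > arms.py <<'E'
from h import *
def arms(z0):
    b,e=shot('side');P=world('side',e);hsv=cv2.cvtColor(b,cv2.COLOR_RGB2HSV)
    k=(e>0)&(np.abs(P[...,2]-z0)<.02)&(np.hypot(P[...,0]-.53,P[...,1]-.18)<.14)&(hsv[...,1]<70)
    A=P[k]-[.546,.19,0];th=np.radians(24.9);c,s=np.cos(th),np.sin(th);L=A*1000;L[:,:2]=L[:,:2]@np.array([[c,-s],[s,c]])
    for lo in [-100,-70,-56,-42,14,28,42,56]:
        q=L[(L[:,0]>=lo)&(L[:,0]<lo+14)];u=q[q[:,1]>0];v=q[q[:,1]<0]
        if len(u) and len(v): print(lo+7,'y',u[:,1].mean().round(1),v[:,1].mean().round(1),'ztop',np.percentile(u[:,2],90).round(1),np.percentile(v[:,2],90).round(1),len(u),len(v))
    return b
E
python3 -c "
from arms import *
plan([.546,.190,.131],114.9)
arms(.073)"
```

```text
t 15.25 p [0.546  0.1897 0.0522] open 0.03690845423448365 grip 6.558664888143539 F [ 0.2 -0.3 -1.2]
[-0.001, 0.003, -0.788, 0.0, 0.0, 0.0]
-93 y 7.2 -4.0 ztop 88.3 77.9 52 11
-63 y 10.3 -8.3 ztop 77.4 77.7 31 32
-49 y 12.5 -11.5 ztop 77.7 75.7 30 27
-35 y 15.1 -13.1 ztop 78.3 77.5 28 34
21 y 16.7 -16.0 ztop 77.7 77.0 29 29
35 y 14.0 -13.2 ztop 77.7 77.4 21 17
49 y 11.9 -12.0 ztop 77.6 76.6 30 31
63 y 10.0 -10.7 ztop 75.6 77.8 12 12
```

The tweezers are held level and have lifted cleanly. I'll raise them clear of the post, then trim the gap.

Emit:
{"method": "move_arm", "body": {"rows": [[[0,0,-0.05,0,0,0],[0,0,-0.12,0,0,0],[0,0,-0.2,0,0,0],[0,0,-0.28,0,0,0],[0,0,-0.36,0,0,0],[0,0,-0.44,0,0,0],[0,0,-0.52,0,0,0],[0,0,-0.6,0,0,0],[0,0,-0.68,0,0,0],[0,0,-0.75,0,0,0],[0,0,-0.8,0,0,0],[0,0,-0.8,0,0,0]]]}}

```text
t: 16.5
eef_pos: [0.5463, 0.1898, 0.1329]
orientation: [-0.677, 3.067, 0.0]
contact_force: [0.6, -0.4, -1.2]
opening: 0.0364
grip_force: 6.6
```

Emit:
{"method": "move_arm", "body": {"rows": [[[0,0,0,0,0,0],[0,0,0,0,0,0],[0,0,0,0,0,0],[0,0,0,0,0,0],[0,0,0,0,0,0]]], "claw": 0.17}}

```text
t: 17.0
eef_pos: [0.546, 0.1897, 0.1321]
orientation: [0.677, -3.068, -0.0]
contact_force: [0.7, -0.2, -0.8]
opening: 0.0356
grip_force: 6.9
```

```bash
python3 -c "
from arms import *
o=[];g=[]
for i in range(8):
    b=manip.get_image('side')[0] if i else arms(.15);s=manip.state();o.append(s['opening']);g.append(s['grip_force'])
print(np.mean(o),np.std(o),np.mean(g),np.std(g))
plan([.546,.190,.131],114.9)
q=pix('side',[.546+.04,.19+.02,.155]).astype(int);print(q)
save(b,'up.png',(q[1]-45,q[1]+45,q[0]-50,q[0]+70),5)"
```

```text
-93 y 9.4 -6.4 ztop 157.0 156.5 32 32
-63 y 10.5 -7.9 ztop 157.0 155.9 33 36
-49 y 12.3 -10.6 ztop 156.4 156.6 35 35
-35 y 14.7 -12.4 ztop 157.3 156.3 32 35
21 y 16.2 -15.4 ztop 157.1 157.2 36 34
35 y 14.5 -12.6 ztop 159.0 157.3 28 22
49 y 11.5 -11.3 ztop 157.4 156.7 37 36
63 y 9.5 -9.5 ztop 157.4 157.2 14 14
0.03561122529876683 0.000231985982045886 6.8979881051927805 0.00016331557288356638
t 17.4 p [0.5461 0.1898 0.1322] open 0.03540091388914213 grip 6.89771443605423 F [ 0.2  0.4 -1. ]
[-0.0, 0.003, 0.012, 0.0, 0.0, -0.0]
[213 267]
```

View pics/up.png

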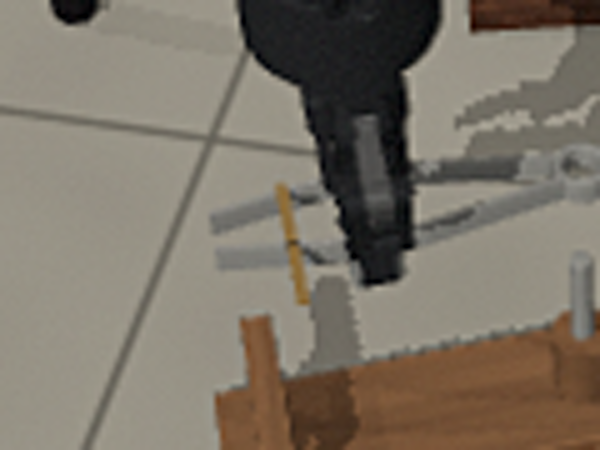

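The tweezers are in the air with the eye at (580,165), above the post top at (582,255). The brass bar's black line at (292,243) sits at the sprung arm's edge. Three estimates of the gap agree at about 16 mm: force 6.9 N of 7 N, opening 35.6 mm, and arm angle about 0.163. For a last check I'll average several images of the mark.

```bash
python3 -c "
from arms import *
I=[];D=[]
for i in range(12):
    b,e=manip.get_image('side');I.append(b.astype(np.float32));D.append(e)
b=np.mean(I,0).clip(0,255).astype(np.uint8);e=np.median(D,0)
save(b,'mark.png',(247,287,198,248),12)
P=world('side',e)
c,s=np.cos(np.radians(24.9)),np.sin(np.radians(24.9))
def loc(p):
    q=p-[.546,.19,0];return (np.array([q[0]*c+q[1]*s+.087,-q[0]*s+q[1]*c,q[2]])*1000).round(1)
for u in range(219,226):
    print(u,[(v,loc(P[v,u])[1:].tolist(),b[v,u].tolist()) for v in range(268,277)])
o=manip.boxes_of('side','ring');print([(round(x['conf'],2),np.round(x['location'],3)) for x in o])
plan([.546,.190,.131])"
```

```text
219 [(268, [-124.8, 0.7], [149, 141, 127]), (269, [-120.7, 2.0], [153, 146, 132]), (270, [11.8, 157.3], [141, 138, 132]), (271, [14.2, 157.2], [128, 129, 124]), (272, [13.6, 153.5], [125, 125, 119]), (273, [13.9, 150.8], [123, 124, 121]), (274, [14.0, 148.0], [120, 121, 117]), (275, [-104.0, 0.6], [136, 135, 127]), (276, [-100.5, 1.3], [151, 147, 136])]
220 [(268, [9.3, 159.7], [136, 103, 50]), (269, [11.7, 159.6], [143, 115, 67]), (270, [13.9, 159.2], [109, 95, 75]), (271, [14.3, 156.7], [108, 94, 74]), (272, [13.9, 153.3], [128, 115, 94]), (273, [14.4, 150.8], [126, 121, 111]), (274, [13.7, 146.9], [123, 118, 111]), (275, [-103.6, 0.3], [142, 137, 126]), (276, [-100.5, 0.5], [151, 146, 133])]
221 [(268, [9.1, 158.9], [141, 112, 68]), (269, [11.6, 158.9], [144, 113, 63]), (270, [13.5, 158.2], [83, 61, 31]), (271, [16.9, 159.3], [133, 101, 51]), (272, [19.2, 159.1], [143, 110, 56]), (273, [22.1, 159.6], [140, 107, 54]), (274, [24.1, 159.1], [140, 106, 52]), (275, [26.8, 159.3], [141, 117, 78]), (276, [28.1, 158.0], [144, 124, 90])]
222 [(268, [10.0, 159.3], [150, 137, 112]), (269, [1
[... 850 characters left out ...]
6.0, 150.3], [107, 109, 108]), (274, [15.5, 146.8], [121, 124, 124]), (275, [-101.0, 0.7], [151, 150, 142]), (276, [-98.2, 0.5], [153, 147, 133])]
225 [(268, [-120.7, 1.3], [152, 146, 134]), (269, [-117.9, 1.0], [153, 148, 135]), (270, [14.5, 157.0], [143, 140, 135]), (271, [15.5, 155.2], [133, 132, 126]), (272, [15.8, 152.5], [84, 83, 80]), (273, [16.0, 149.7], [60, 61, 59]), (274, [15.3, 145.9], [105, 106, 103]), (275, [-101.4, -0.5], [152, 148, 137]), (276, [-97.7, 0.3], [156, 151, 140])]
[(0.82, array([0.416, 0.069, 0.03 ])), (0.68, array([ 0.507, -0.144,  0.033]))]
t 18.05 p [0.5461 0.1897 0.1322] open 0.035172255061271994 grip 6.897634863853455 F [ 0.5  0.2 -0.4]
[-0.001, 0.003, 0.012]
```

View pics/mark.png

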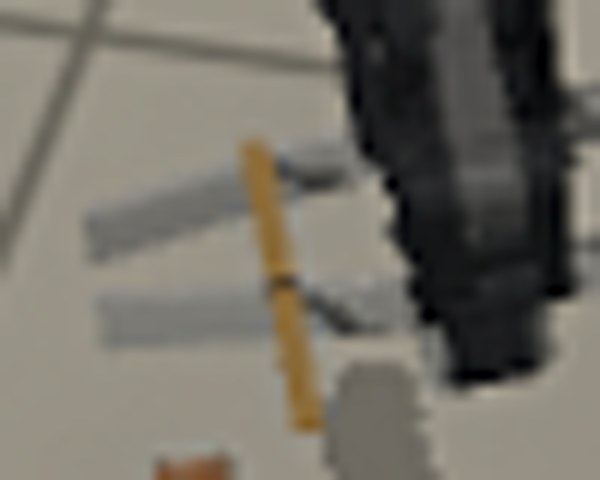

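The averaged crop shows the line at (283,280). On the depth data the line lies at y ≈ 14.2 mm and the sprung arm's outer face at ≈ 14.6 mm. That puts the gap at about 16.4 mm, which agrees with the force reading. I'll make one small trim and hold.

Emit:
{"method": "move_arm", "body": {"rows": [[[0,0,0,0,0,0],[0,0,0,0,0,0],[0,0,0,0,0,0],[0,0,0,0,0,0],[0,0,0,0,0,0],[0,0,0,0,0,0],[0,0,0,0,0,0],[0,0,0,0,0,0]]], "claw": 0.175}}

```text
t: 18.85
eef_pos: [0.5461, 0.1897, 0.1322]
orientation: [-0.677, 3.068, 0.0]
contact_force: [-0.4, -0.0, -0.4]
opening: 0.0355
grip_force: 7.0
```

```bash
python3 -c "
from arms import *
arms(.15);plan([.546,.19,.131])
print(manip.finish_job())"
```

```text
-93 y 9.4 -6.7 ztop 157.0 157.0 31 33
-63 y 9.9 -7.8 ztop 156.1 155.6 32 35
-49 y 12.2 -10.5 ztop 156.8 157.0 33 36
-35 y 14.9 -12.9 ztop 156.7 155.7 33 34
21 y 16.2 -15.2 ztop 156.8 156.6 36 34
35 y 14.3 -12.2 ztop 159.3 158.3 27 21
49 y 11.1 -11.0 ztop 156.9 157.3 36 36
63 y 9.5 -9.2 ztop 157.4 157.4 14 14
t 18.9 p [0.5461 0.1897 0.1322] open 0.03565158480231534 grip 6.987137496471405 F [ 0.5 -0.3 -0.1]
[-0.0, 0.003, 0.012]
the job is handed in; nothing more can be done
None
```

The job is handed in at 18.9 s: the ring stands flat in the tray, and the tweezers are held level with the eye about 50 mm above the post top and the tip gap measured at about 16 mm (grip 7.0 N).

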